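# Clamp a filter cassette in the screw press

## Robot

A 6-joint arm with a two-finger parallel gripper is mounted at the origin on a cart in front of the work surface, level with it; the furniture and walls round the work are solid. World frame = base frame: x ahead of the robot, y to its left, z up, the work surface at z = 0. Lengths are in m, angles in degrees, forces in N, time in s.
With the tool pointing down it reaches from about 0.4 to 0.825 m from the base axis. Payload 7 kg.
Tool frame: the origin (TCP) lies on the mounting face of the last link; the fingertips stand 178 mm ahead of it and the grasp point (between the pads) lies 159 mm ahead of it; z points along the fingers, y is the direction in which the jaws open and shut (so a half turn about z gives the same grasp; the last joint's range is limited). The gripper opens to 88 mm and grips with 3 to 60 N. Pads are 19 mm wide; open, the fingers measure 130 mm over their backs; the gripper's body (78 mm by 193 mm) begins 47 mm behind the grasp point.
Start: joints at [-49.211, 20.546, 0.682, 0, -70.136, -16.507], TCP at [0.278, -0.615, 0.405] pointing down, gripper open.
Joint ranges: [-176.03, 176.03], [-82.01, 121.73], [-58.28, 71.71], [-173.87, 95.51], [-174.79, -0.11], [-173.66, 173.66]. Speed limits (degrees/s): [136.94, 136.94, 172.46, 180, 180, 180].

## Interface

Orientations are given as [roll, pitch, yaw] about the fixed x, y, z axes, in that order (R = Rz(yaw) Ry(pitch) Rx(roll)).
In Python, from plant import r gives the robot as it stands. The module is installed in compiled form; this text tells all that it offers.
- The arm moves only by the tool carry_out, never from a script. Its argument "plan" is a list of rows, each a list of 3 entries, a list of its own where there are three numbers: the shift along the tool's x, y, z in m, then the turn, a rotation vector about the tool's x, y, z in degrees, then the closure in counts, from 0 (fully open) to 255 (shut). In form: [[[x, y, z], [ax, ay, az], hand], ...]. A call has 1 to 12 rows; each row shifts and turns the commanded pose from where the row before left it, along the tool's axes as they then stand; what a row does not reach is not made up. A row lasts 1/12 s, in which the tool goes at most 41.7 mm and 7.16 degrees, less where a joint would pass 70% of its speed; a pose out of reach is approached as far as the arm can. A call is refused whole if a number of a shift passes 0.0417 or a number of a turn 7.16, either way. A call with a gripper value outside its range is refused whole. The fingers move at their own pace and stop on an object; "grip_force" is the grip in N (left out, the last holds). Time passes only in rows, so rows that do not move let the fingers close. It gives the time, the measured TCP pose, the force and the opening at its end, in the units of the state.
- r.get_state(): the state, without advancing time (a new reading comes with each control period).
- r.capture(name): name is "scene" or "top" or "wrist"; returns the picture (480x640x3 uint8, red, green, blue); there is no depth.
- r.get_calibration(name): a dict with "K" (3x3 intrinsics, pixels), "rvec" (rotation vector, rad) and "tvec" (3), from world to camera coordinates, as OpenCV has them. Camera axes: x right, y down, z forward; pixel columns grow to the right and rows downward; lengths in m; the calibration is good to about 2 mm. The wrist camera is an equidistant fisheye: a pixel r from the principal point sees the ray r / f radians off the axis. A picture is of the moment at which its call begins: read the wrist's pose just before it. get_calibration takes no time and is no camera call; for the wrist camera it gives the pose at the moment of the call.
- r.close_job(): hands the job in, once; it reports no verdict.
The state is a dict: "time_s": time; "joints": joint angles; "qd": joint speeds; "joint_torque": joint torques, N m; "tcp_pos": TCP position; "eef_rot": TCP orientation; "contact_force": force on the tool from outside, world axes, zero at the start; "moment": the same for the moment, N m; "gripper_width": finger opening in m.
Only numpy, scipy, OpenCV 4.12 (cv2) and the standard library are available. Lean on these libraries where they do the work, as an engineer would, in place of code of your own. Each camera call takes 0.05 s, during which the arm holds its last target. There are 200 camera calls.

## Task

Seal the filter cassette in the hand screw press: push the loading tray fully home under the press, then wind the handwheel clockwise until you feel the foot land on the cassette's lid, and from that touch turn on by five divisions of the dial (a quarter turn), read at the red pointer behind the wheel. Stop there and let go of the wheel: less leaks, and much more cracks the cassette. Leave the things standing around where they are.

Things in the scene. Friction and masses are not known exactly. Their poses are not given: they have to be found in the camera images.
- press: Hand screw press, fixed: dark base plate 205 x 130 x 18 mm, white column at the rear, white head (66 mm wide, x -0.030 to 0.095, z 0.105 to 0.145 in its frame), handwheel on top. Origin: on the wheel axis, at worktop height; x axis from the front (tray side, near the robot) to the rear (column, pointer), z up. Its highest point is the knob's top, z = 0.227.
- press_axis (a point): Point on the vertical wheel axis at the knob's gripping height (z = 0.212). Turning the wheel takes about 8.5 N along the circle at the knob while the foot is free, 4 N more as soon as the sprung foot touches the lid, and another 2.7 N more over the next quarter turn. A stiff hand that halts between short arcs reads 5 to 9 N free.
- foot_rest (a point): Fixed point on the axis where the underside of the brass foot (35 mm diameter) is when press_wheel = 0 (z = 0.077). It sinks from there by 20 mm per turn (3.2 mm per rad) until it meets the lid. Read at halts between arcs of 0.16 rad, the drag then climbs by 3 to 6 N; the middle of that climb comes about 0.13 rad after the touch.
- press_wheel (a joint): Angle of the wheel, rad, growing clockwise seen from above (lowers the foot); limits 0 and 9.5; friction holds it where it is left. Black rim (circle radius 48 mm, top z = 0.183) on an aluminium dial (radius 66 mm, top z = 0.165) whose bevelled edge has 20 divisions (0.314 rad each), every fifth line longer, one red. The red line is at the pointer at 0 and 2 pi.
- press_knob (a point): Black upright crank knob on the wheel, 22 mm diameter, 42 mm tall (z 0.185 to 0.227), 48 mm from the wheel axis; it spins freely on its pin, so it can be gripped from above and led round without turning the hand. The point is on its axis, 14.5 mm below its top, and moves with the wheel. At press_wheel = 0 it is straight in front of the axis (press frame -x).
- press_pointer (a point): Tip of the fixed red pointer on the column, at the far side of the dial (press frame x = 0.069, z = 0.159).
- press_tray (a joint): Travel of the loading tray, m: 0 fully out, 0.055 fully home against its stop, with the cassette under the foot. It slides along the press's x axis with about 3 N of friction and stays where it is left.
- tray_plate (a point): Centre of the front face of the tray's black upright push plate (58 mm wide, 46 mm tall, 10 mm thick, z 0.02 to 0.066; the point at z = 0.0485). It is pushed along the press's +x; when home the face is 0.135 m in front of the wheel axis.
- cassette: Filter cassette standing loose in the tray's round recess, underside at z = 0.0265: white base 44 mm diameter, 22 mm tall, blue lid 42 mm diameter. Origin: centre of the underside. The lid rests on a stack of filters of unknown thickness, so its top is anywhere from 34 to 43 mm above the underside; it does not give way.
- parts_tray: Bystander: small white open tray 78 x 138 x 30 mm with two spare cassettes. Origin: centre of the underside.
- slide_box: Bystander: low off-white lidded box 93 x 100 x 46 mm. Origin: centre of the underside.
There are look-alikes about, which are no part of the job. Of the things that look like the press, the larger one is meant.

How it is judged (in metres and radians):
On the way, in this order (a step that is already met when the one before it is completed fails the run):
1. the tray is pushed fully home, before the foot is brought down (value of joint press_tray above 0.052 m and contact force between press and cassette below 1 N), for 0.1 s.
2. the foot has landed on the lid (value of joint press_tray above 0.052 m and contact force between press and cassette above 8 N), for 0.1 s.
3. the cassette is clamped with the force of a quarter turn past the touch (value of joint press_tray above 0.052 m and contact force between press and cassette between 84 and 114 N), for 0.3 s.
At the end, for the whole second after the job is handed in: Tray home (press_tray above 0.052 m), the cassette upright under the foot and pressed by it with 84 to 114 N (a quarter turn past the touch gives about 99 N, and one division 8 N; so the band is about 1.8 divisions either way), the wheel at rest (all of step 3 and angle between cassette's own z axis and vertical below 0.05 rad and velocity of joint press_wheel between -0.05 and 0.05 rad/s).
It fails at once if the cassette is cracked: pressed with more than 135 N (contact force between press and cassette above 135 N).
It fails at once if the cassette is tipped by more than 0.3 rad (angle between cassette's own z axis and vertical above 0.3 rad).
It fails at once if the parts tray or the slide box is moved by more than 20 mm (distance of any of parts_tray, slide_box from where it was at the start of the episode above 0.02 m).
It also fails if it takes over 72 s, if anything falls off the work surface, if the arm or the gripper's body presses on something with over 40 N, if the wrist force passes 120 N, or if a joint passes its speed limit or range.

## Working session

There is one attempt and no reset: what is moved stays moved. The work goes in short steps, Python scripts to look and compute and a tool call to move; the robot and the scene stay as the last step left them, time stands still between calls to the robot, and variables do not carry over. Pictures are saved under pics/ and viewed, about 8 in all and at most 12, crops included, and the job is handed in when it is done.

Besides the shell and the picture viewer there is one more tool, called after "Request:" as a command line: name --argument value ..., lists and objects as JSON in quotes. carry_out: Moves the arm, as the interface text tells. Its arguments: {"type":"object","properties":{"plan":{"type":"array","items":{"type":"array"}},"grip_force":{"type":"number"}},"required":["plan"]}

```bash
mkdir -p pics
python3 - <<'E'
from plant import r
import cv2,numpy as np
s=r.get_state();print(s)
for n in("scene","top"):
    im=r.capture(n);cv2.imwrite(f"pics/{n}0.png",im[...,::-1]);c=r.get_calibration(n);print(n,c)
E
```

```text
{'time_s': 0.0, 'joints': array([-4.92125716e+01,  2.05882377e+01,  6.33096495e-01, -1.83339763e-02,
       -7.01341488e+01, -1.65066224e+01]), 'qd': array([-0.00728378, -0.08011585, -0.05282394,  0.01862674, -0.08488617,
       -0.04089832]), 'joint_torque': array([ 8.46180901e-04, -5.82716203e+01,  2.93065381e+01,  6.99698389e+00,
        6.93502690e-03, -1.27570288e-04]), 'tcp_pos': array([ 0.27747247, -0.61511232,  0.40375901]), 'eef_rot': array([ 1.79909493e+02, -8.84690883e-03, -1.55725431e+02]), 'contact_force': array([ 0.27428202, -0.26179168, -0.34479006]), 'moment': array([0.02844309, 0.03760685, 0.01314045]), 'gripper_width': 0.08752063936486479}
scene {'K': array([[593.29842952,   0.        , 322.54704155],
       [  0.        , 593.29842952, 236.26404928],
       [  0.        ,   0.        ,   1.        ]]), 'rvec': array([ 1.28723941, -2.12514981,  0.99356728]), 'tvec': array([0.18921316, 0.44878608, 0.96378231])}
top {'K': array([[461.2974511 ,   0.        , 313.91007018],
       [  0.        , 461.2974511 , 244.01370538],
       [  0.        ,   0.        ,   1.        ]]), 'rvec': array([ 2.18822211, -2.16549378,  0.10890296]), 'tvec': array([-0.08049804,  0.5889901 ,  1.16612674])}
```

View pics/scene0.png

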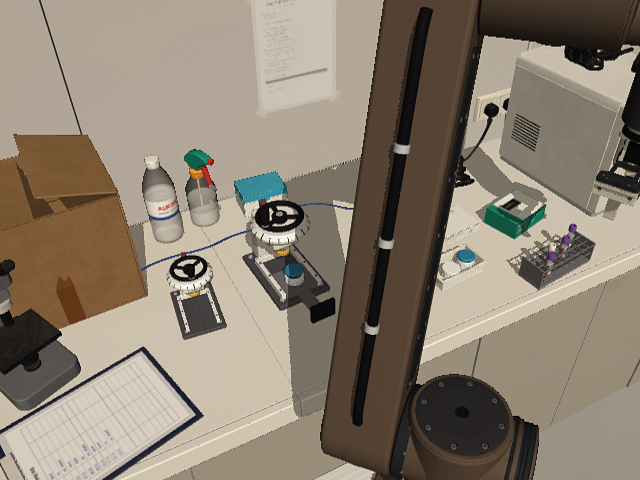

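View pics/top0.png

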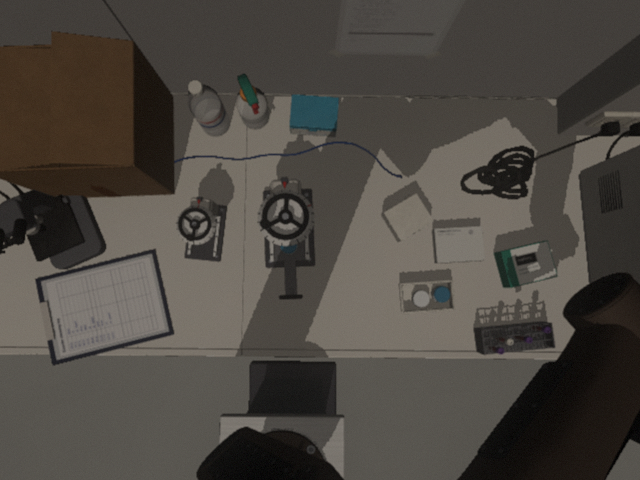

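Candidates for the press: the large one at top (286,215) / scene (278,222), and a small look-alike at top (197,222) / scene (190,272). I choose the larger one, and check it in a close crop.

```bash
cat > h.py <<'E'
import numpy as np,cv2
from plant import r
def cal(n):
    c=r.get_calibration(n);R=cv2.Rodrigues(c["rvec"])[0];return c["K"],R,np.ravel(c["tvec"])
def ray(n,u,v,c=None):
    K,R,t=c or cal(n)
    if n=="wrist":
        a=np.array([(u-K[0,2])/K[0,0],(v-K[1,2])/K[1,1]]);th=np.linalg.norm(a);d=np.r_[a/max(th,1e-9)*np.sin(th),np.cos(th)]
    else: d=np.linalg.inv(K)@[u,v,1]
    return -R.T@t,R.T@d
def onz(n,u,v,z,c=None):
    o,d=ray(n,u,v,c);return o+d*(z-o[2])/d[2]
def proj(n,P,c=None):
    K,R,t=c or cal(n);p=R@np.asarray(P)+t
    if n=="wrist":
        th=np.arctan2(np.hypot(*p[:2]),p[2]);q=p[:2]/np.hypot(*p[:2])*th;return q*[K[0,0],K[1,1]]+K[:2,2]
    p=K@p;return p[:2]/p[2]
E
python3 - <<'E'
from h import *
a=cv2.imread("pics/top0.png")[165:310,235:340];b=cv2.imread("pics/scene0.png")[180:330,225:345]
a=cv2.resize(np.clip(a*1.8,0,255).astype('u1'),None,fx=4,fy=4,interpolation=2)[:580];b=cv2.resize(b,None,fx=3.2,fy=3.2,interpolation=2)
o=np.zeros((580,800,3),'u1');o[:,:420]=a;o[:480,420:800]=b[:480,:380];cv2.imwrite("pics/crop1.png",o)
for z in(.0,.165,.183):print(z,onz("top",286,215,z))
print(onz("top",290,296,.066))
E
```

```text
0.0 [6.69186352e-01 5.85403714e-04 0.00000000e+00]
0.165 [ 0.64334249 -0.00855923  0.165     ]
0.183 [ 0.64052316 -0.00955683  0.183     ]
[ 0.45621904 -0.01616771  0.066     ]
```

View pics/crop1.png

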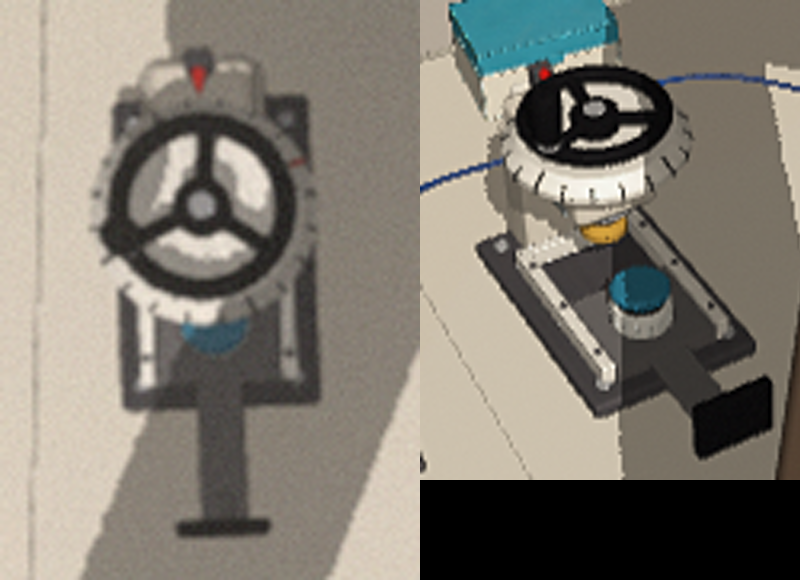

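The crop confirms the large press. Top view: hub at (285.3,216.3), knob at front left (265,224), red line about 66° clockwise of the pointer (284.8,188), and the push plate at (290.8,297). In scene, the blue lid is at about (294,271).

Run:
```python
from h import *
t=lambda u,v:(235+u/4,165+v/4); s=lambda u,v:((u-420)/3.2+225,v/3.2+180)
def tri(a,b):
    o1,d1=ray("top",*a);o2,d2=ray("scene",*b);A=np.c_[d1,-d2];k=np.linalg.lstsq(A,o2-o1,rcond=None)[0]
    p,q=o1+k[0]*d1,o2+k[1]*d2;return (p+q)/2,np.linalg.norm(p-q)
print("hub",tri(t(201,205),s(595,108)))
for z in(.175,.185):print(onz("top",*t(201,205),z))
print("pointer",onz("top",*t(199,92),.159))
print("knob",onz("top",*t(120,237),.227))
print("redline",onz("top",*t(297,162),.162))
for c in((112,97),(308,95),(126,410),(320,402)):print("base",onz("top",*t(*c),.018))
print("plate", onz("top",*t(177,530),.066),onz("top",*t(270,525),.066))
print("plate scene corners",[onz("scene",*s(*c),z) for c,z in(((692,408),.066),((770,376),.066),((772,423),.02),((698,458),.02))])
print("cassette lid c", onz("scene",*s(640,288),.065))
```

```text
hub (array([ 0.63694047, -0.00964476,  0.18156667]), np.float64(0.004057372908604838))
[ 0.63887893 -0.0074501   0.175     ]
[ 0.63734046 -0.0080203   0.185     ]
pointer [ 0.70773516 -0.00431997  0.159     ]
knob [0.6129266  0.03305085 0.227     ]
redline [ 0.66662027 -0.06181014  0.162     ]
base [0.73426405 0.06127498 0.018     ]
base [ 0.7371103  -0.06788625  0.018     ]
base [0.52817393 0.04800147 0.018     ]
base [ 0.53467783 -0.07780381  0.018     ]
plate [0.45226203 0.0103901  0.066     ] [ 0.45591188 -0.04714114  0.066     ]
plate scene corners [array([0.45301538, 0.00878155, 0.066     ]), array([ 0.45488374, -0.04959697,  0.066     ]), array([ 0.45537105, -0.05108601,  0.02      ]), array([0.45046494, 0.00722024, 0.02      ])]
cassette lid c [ 0.57471305 -0.01048159  0.065     ]
```

Request:
carry_out --plan '[[[0, 0, 0], [0, 0, 6.97], 255], [[0, 0, 0], [0, 0, 6.97], 255], [[0, 0, 0], [0, 0, 6.97], 255], [[-0.0115, 0.0389, 0], [0, 0, 0], 255], [[-0.0115, 0.0389, 0], [0, 0, 0], 255], [[-0.0115, 0.0389, 0], [0, 0, 0], 255], [[-0.0115, 0.0389, 0], [0, 0, 0], 255], [[-0.0115, 0.0389, 0], [0, 0, 0], 255], [[-0.0115, 0.0389, 0], [0, 0, 0], 255], [[-0.0115, 0.0389, 0], [0, 0, 0], 255], [[-0.0115, 0.0389, 0], [0, 0, 0], 255], [[-0.0115, 0.0389, 0], [0, 0, 0], 255]]'

```text
time_s: 1.1
tcp_pos: [0.36, -0.2579, 0.4046]
eef_rot: [180.0, 0.0, -176.7]
contact_force: [1.2, -0.2, 0.2]
gripper_width: 0.0131
```

Request:
carry_out --plan '[[[-0.0115, 0.0389, 0], [0, 0, 0], 255], [[-0.0115, 0.0389, 0], [0, 0, 0], 255], [[-0.0115, 0.0389, 0], [0, 0, 0], 255], [[-0.0115, 0.0389, 0], [0, 0, 0], 255], [[-0.0115, 0.0389, 0], [0, 0, 0], 255], [[-0.0115, 0.0389, 0], [0, 0, 0], 255], [[0, 0, 0], [0, 0, 0], 255], [[0, 0, 0], [0, 0, 0], 255]]'

```text
time_s: 1.77
tcp_pos: [0.4156, -0.0206, 0.4045]
eef_rot: [-180.0, -0.0, -176.4]
contact_force: [-0.8, -0.7, -0.1]
gripper_width: 0.0008
```

Run:
```python
from h import *
c=cal("wrist");im=r.capture("wrist")[...,::-1];cv2.imwrite("pics/w1.png",im)
for P in((.638,-.009,.183),(.448,-.02,.066),(.583,-.012,.065),(.708,-.0043,.159),(.613,.033,.227)):print(P,proj("wrist",P,c))
print(c[0],-c[1].T@c[2],c[1])
```

```text
(0.638, -0.009, 0.183) [311.54597862 496.59116486]
(0.448, -0.02, 0.066) [312.86313786 254.6768624 ]
(0.583, -0.012, 0.065) [312.66413771 375.25452444]
(0.708, -0.0043, 0.159) [312.38928319 513.32969826]
(0.613, 0.033, 0.227) [367.0841123  523.08582509]
[[371.64829954   0.         315.32561691]
 [  0.         371.64829954 237.06113031]
 [  0.           0.           1.        ]] [ 0.34071737 -0.02442113  0.38426709] [[-6.34482213e-02  9.97984989e-01 -5.34016603e-04]
 [ 9.59686039e-01  6.11601124e-02  2.74339473e-01]
 [ 2.73819337e-01  1.68938633e-02 -9.61632762e-01]]
```

View pics/w1.png

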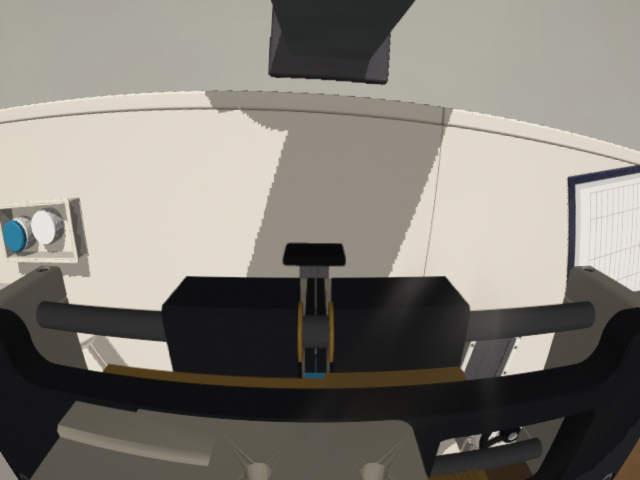

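Request:
carry_out --plan '[[[0, 0, 0.04], [0, 0, 0], 255], [[0, 0, 0.04], [0, 0, 0], 255], [[0, 0, 0.04], [0, 0, 0], 255], [[0, 0, 0.04], [0, 0, 0], 255], [[0, 0, 0.04], [0, 0, 0], 255], [[0, 0, 0], [0, 0, 0], 255], [[-0.006, 0, 0], [0, 0, 0], 255], [[-0.006, 0, 0], [0, 0, 0], 255], [[-0.006, 0, 0], [0, 0, 0], 255], [[-0.006, 0, 0], [0, 0, 0], 255], [[-0.006, 0, 0], [0, 0, 0], 255], [[0, 0, 0], [0, 0, 0], 255]]'

```text
time_s: 2.82
tcp_pos: [0.4469, -0.0206, 0.206]
eef_rot: [180.0, 0.2, -176.6]
contact_force: [0.3, -0.3, 0.4]
gripper_width: 0.0003
```

Request:
carry_out --plan '[[[-0.005, 0, 0], [0, 0, 0], 255], [[-0.005, 0, 0], [0, 0, 0], 255], [[-0.005, 0, 0], [0, 0, 0], 255], [[-0.005, 0, 0], [0, 0, 0], 255], [[-0.005, 0, 0], [0, 0, 0], 255]]'

```text
time_s: 3.23
tcp_pos: [0.4707, -0.0194, 0.2046]
eef_rot: [-180.0, -0.0, -176.6]
contact_force: [-4.1, -0.9, 2.1]
gripper_width: 0.0007
```

Contact, about 4 N. Continue.

Request:
carry_out --plan '[[[-0.005, 0, 0], [0, 0, 0], 255], [[-0.005, 0, 0], [0, 0, 0], 255], [[-0.003, 0, 0], [0, 0, 0], 255], [[0, 0, 0], [0, 0, 0], 255]]'

```text
time_s: 3.57
tcp_pos: [0.4843, -0.0185, 0.2045]
eef_rot: [180.0, 0.0, -176.6]
contact_force: [-0.4, -0.5, -0.6]
gripper_width: 0.0004
```

Request:
carry_out --plan '[[[-0.003, 0, 0], [0, 0, 0], 255], [[-0.003, 0, 0], [0, 0, 0], 255], [[0, 0, 0], [0, 0, 0], 255]]'

```text
time_s: 3.82
tcp_pos: [0.4898, -0.0181, 0.2046]
eef_rot: [180.0, 0.0, -176.6]
contact_force: [-2.2, -0.3, -1.0]
gripper_width: 0.0001
```

Request:
carry_out --plan '[[[-0.002, 0, 0], [0, 0, 0], 255], [[-0.002, 0, 0], [0, 0, 0], 255], [[0, 0, 0], [0, 0, 0], 255]]'

```text
time_s: 4.07
tcp_pos: [0.4936, -0.0179, 0.2046]
eef_rot: [180.0, 0.0, -176.6]
contact_force: [-1.6, -0.1, -1.5]
gripper_width: 0.0006
```

Request:
carry_out --plan '[[[-0.002, 0, 0], [0, 0, 0], 255], [[-0.001, 0, 0], [0, 0, 0], 255], [[0, 0, 0], [0, 0, 0], 255]]'

```text
time_s: 4.32
tcp_pos: [0.4947, -0.0182, 0.2042]
eef_rot: [-180.0, -0.2, -176.7]
contact_force: [-9.7, 2.3, 4.6]
gripper_width: 0.0007
```

Request:
carry_out --plan '[[[-0.0015, 0, 0], [0, 0, 0], 255], [[0, 0, 0], [0, 0, 0], 255], [[0, 0, 0], [0, 0, 0], 255]]'

```text
time_s: 4.57
tcp_pos: [0.495, -0.0183, 0.2039]
eef_rot: [-180.0, -0.4, -176.7]
contact_force: [-14.4, 3.2, 8.6]
gripper_width: 0.0002
```

Request:
carry_out --plan '[[[0.02, 0, 0], [0, 0, 0], 255], [[0, 0, -0.0377], [0, 0, 0], 255], [[0, 0, -0.0377], [0, 0, 0], 0], [[0, 0, -0.0377], [0, 0, 0], 0], [[0, 0, -0.0377], [0, 0, 0], 0], [[0, 0, -0.0377], [0, 0, 0], 0], [[0, 0, -0.0377], [0, 0, 0], 0], [[-0.0345, 0.0112, 0], [0, 0, 0], 0], [[-0.0345, 0.0112, 0], [0, 0, 0], 0], [[-0.0345, 0.0112, 0], [0, 0, 0], 0], [[-0.0345, 0.0112, 0], [0, 0, 0], 0], [[0, 0, 0], [0, 0, 0], 0]]'

```text
time_s: 5.57
tcp_pos: [0.6181, 0.036, 0.4293]
eef_rot: [-180.0, 0.1, -176.6]
contact_force: [-0.3, -0.5, 0.4]
gripper_width: 0.0615
```

Run:
```python
from h import *
c=cal("wrist");im=r.capture("wrist")[...,::-1];cv2.imwrite("pics/w2.png",im)
b=r.capture("top")[165:310,235:340,::-1];s=r.capture("scene")[180:330,225:345,::-1]
o=np.zeros((480,640+160,3),'u1');o[:,:640]=im;o[:217,640:797]=cv2.resize(np.clip(b*1.8,0,255).astype('u1'),(157,217));o[240:440,640:]=cv2.resize(s,(160,200));cv2.imwrite("pics/w2c.png",o)
print(r.get_state()["tcp_pos"],r.get_state()["contact_force"])
for P in((.638,-.009,.183),(.613,.033,.227)):print(P,proj("wrist",P,c))
np.savez("w2.npz",K=c[0],R=c[1],t=c[2])
```

```text
[0.61350798 0.03405845 0.43035551] [-0.2263276   0.46422415 -0.21635849]
(0.638, -0.009, 0.183) [244.97123501 276.57079797]
(0.613, 0.033, 0.227) [308.97402564 269.12444733]
```

View pics/w2c.png

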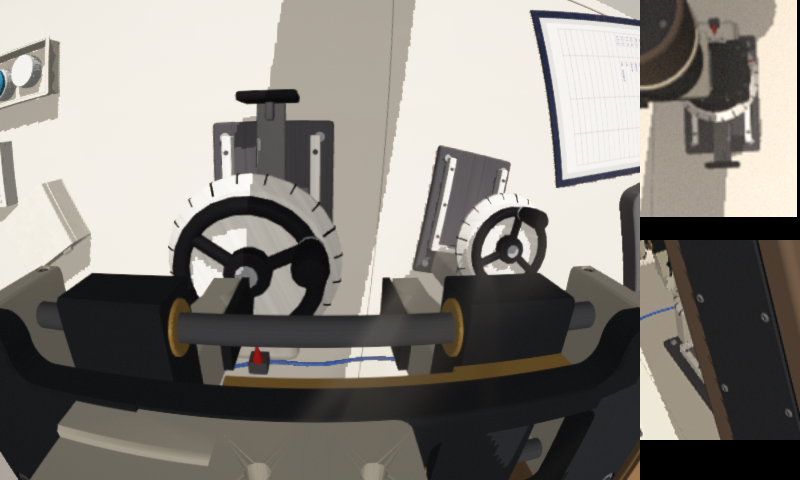

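Knob near (308,260), hub (245,275); the tray is home at the top. I'll zoom in on the knob.

Run:
```python
from h import *
im=cv2.imread("pics/w2.png")[165:375,160:360];im=cv2.convertScaleAbs(im,alpha=1,beta=0);im=(255*(im/255.)**.5).astype('u1')
cv2.imwrite("pics/w2z.png",cv2.resize(im,None,fx=2.8,fy=2.8,interpolation=2))
```

```text
(no output)
```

View pics/w2z.png

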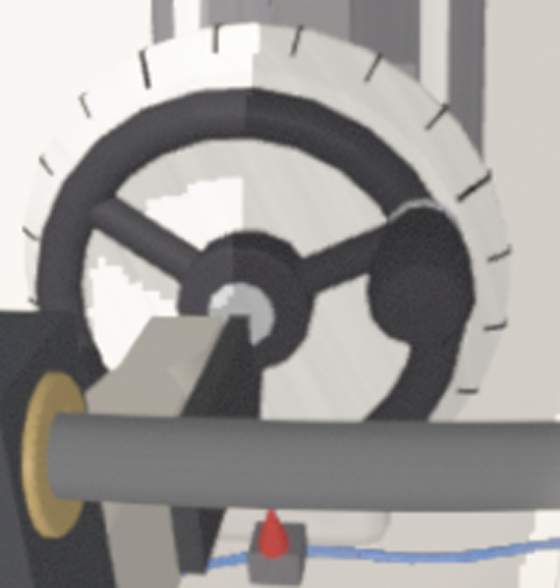

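Request:
carry_out --plan '[[[0, 0, 0.02], [0, 0, 0], 0], [[0, 0, 0.02], [0, 0, 0], 0], [[0, 0, 0.0193], [0, 0, 0], 0], [[0, 0, 0], [0, 0, 0], 0], [[0, 0, 0], [0, 0, 0], 255], [[0, 0, 0], [0, 0, 0], 255], [[0, 0, 0], [0, 0, 0], 255], [[0, 0, 0], [0, 0, 0], 255], [[0, 0, 0], [0, 0, 0], 255], [[0, 0, 0], [0, 0, 0], 255]]' --grip_force 45

```text
time_s: 6.55
tcp_pos: [0.613, 0.0339, 0.3722]
eef_rot: [180.0, 0.1, -176.6]
contact_force: [-0.2, 0.2, -0.4]
gripper_width: 0.0532
```

Request:
carry_out --plan '[[[0, 0, 0], [0, 0, 0], 255], [[0, 0, 0], [0, 0, 0], 255], [[0, 0, 0], [0, 0, 0], 255], [[0, 0, 0], [0, 0, 0], 255], [[0, 0, 0], [0, 0, 0], 255], [[0, 0, 0], [0, 0, 0], 255]]'

```text
time_s: 7.05
tcp_pos: [0.613, 0.033, 0.3716]
eef_rot: [-179.9, -0.0, -176.6]
contact_force: [0.1, -6.0, -0.2]
gripper_width: 0.0201
```

Run:
```python
from h import *
th0=1.09;s=r.get_state();print(s["tcp_pos"],s["contact_force"])
th=np.r_[1.09,np.arange(1,11)*.1+1.09];th=np.r_[th,2.09+.08*np.arange(1,64)]
p=.048*np.c_[np.cos(th),np.sin(th)];q=np.round(p-p[0],4);d=np.round(np.diff(q,axis=0),4)
for a,b in zip(th[1:],d):print("%.2f [%g,%g]"%(a,*b),end="; ")
```

```text
[0.61295801 0.0330043  0.37158278] [ 0.0950061  -6.04261203 -0.20037053]
1.19 [-0.0044,0.002]; 1.29 [-0.0045,0.0016]; 1.39 [-0.0047,0.0011]; 1.49 [-0.0047,0.0006]; 1.59 [-0.0048,0.0001]; 1.69 [-0.0048,-0.0003]; 1.79 [-0.0047,-0.0008]; 1.89 [-0.0047,-0.0013]; 1.99 [-0.0044,-0.0017]; 2.09 [-0.0043,-0.0022]; 2.17 [-0.0033,-0.002]; 2.25 [-0.0031,-0.0023]; 2.33 [-0.0028,-0.0025]; 2.41 [-0.0027,-0.0028]; 2.49 [-0.0025,-0.0029]; 2.57 [-0.0022,-0.0032]; 2.65 [-0.0019,-0.0033]; 2.73 [-0.0017,-0.0035]; 2.81 [-0.0014,-0.0035]; 2.89 [-0.0011,-0.0037]; 2.97 [-0.0008,-0.0038]; 3.05 [-0.0005,-0.0038]; 3.13 [-0.0002,-0.0038]; 3.21 [0.0001,-0.0038]; 3.29 [0.0004,-0.0039]; 3.37 [0.0007,-0.0037]; 3.45 [0.0011,-0.0037]; 3.53 [0.0013,-0.0036]; 3.61 [0.0016,-0.0035]; 3.69 [0.0018,-0.0034]; 3.77 [0.0022,-0.0032]; 3.85 [0.0023,-0.003]; 3.93 [0.0027,-0.0028]; 4.01 [0.0028,-0.0026]; 4.09 [0.003,-0.0024]; 4.17 [0.0032,-0.0021]; 4.25 [0.0034,-0.0018]; 4.33 [0.0035,-0.0016]; 4.41 [0.0036,-0.0013]; 4.49 [0.0037,-0.001]; 4.57 [0.0038,-0.0007]; 4.65 [0.0038,-0.0004]; 4.73 [0.0038,-0.0001]; 4.81 [0.0039,0.0003]; 4.89 [0.0038,0.0005]; 4.97 [0.0037,0.0008]; 5.05 [0.0037,0.0012]; 5.13 [0.0036,0.0014]; 5.21 [0.0034,0.0017]; 5.29 [0.0033,0.0019]; 5.37 [0.0031,0.0023]; 5.45 [0.003,0.0024]; 5.53 [0.0027,0.0027]; 5.61 [0.0025,0.0029]; 5.69 [0.0023,0.0031]; 5.77 [0.002,0.0033]; 5.85 [0.0018,0.0034]; 5.93 [0.0014,0.0035]; 6.01 [0.0012,0.0037]; 6.09 [0.0009,0.0037]; 6.17 [0.0006,0.0038]; 6.25 [0.0003,0.0038]; 6.33 [-0.0001,0.0039]; 6.41 [-0.0003,0.0038]; 6.49 [-0.0006,0.0038]; 6.57 [-0.001,0.0037]; 6.65 [-0.0012,0.0037]; 6.73 [-0.0015,0.0035]; 6.81 [-0.0018,0.0034]; 6.89 [-0.0021,0.0032]; 6.97 [-0.0023,0.0031]; 7.05 [-0.0025,0.0028]; 7.13 [-0.0028,0.0027];
```

Request:
carry_out --plan '[[[-0.0044, 0.0011, 0], [0, 0, 0], 255], [[-0.0045, 0.0016, 0], [0, 0, 0], 255], [[-0.0047, 0.0011, 0], [0, 0, 0], 255], [[-0.0047, 0.0006, 0], [0, 0, 0], 255], [[-0.0048, 0.0001, 0], [0, 0, 0], 255], [[0, 0, 0], [0, 0, 0], 255], [[0, 0, 0], [0, 0, 0], 255]]'

```text
time_s: 7.63
tcp_pos: [0.635, 0.0386, 0.3715]
eef_rot: [-179.9, -0.2, -176.7]
contact_force: [-3.8, -4.6, 3.2]
gripper_width: 0.0202
```

Request:
carry_out --plan '[[[-0.0048, -0.0003, 0], [0, 0, 0], 255], [[-0.0047, -0.0008, 0], [0, 0, 0], 255], [[-0.0047, -0.0013, 0], [0, 0, 0], 255], [[0, 0, 0], [0, 0, 0], 255], [[0, 0, 0], [0, 0, 0], 255]]'

```text
time_s: 8.05
tcp_pos: [0.6491, 0.0369, 0.3715]
eef_rot: [-179.9, -0.2, -176.7]
contact_force: [-5.2, -4.6, 3.9]
gripper_width: 0.0204
```

Request:
carry_out --plan '[[[-0.0044, -0.0017, 0], [0, 0, 0], 255], [[-0.0043, -0.0022, 0], [0, 0, 0], 255], [[0, 0, 0], [0, 0, 0], 255], [[0, 0, 0], [0, 0, 0], 255]]'

```text
time_s: 8.38
tcp_pos: [0.6578, 0.0336, 0.3715]
eef_rot: [-179.9, -0.2, -176.7]
contact_force: [-7.3, -5.0, 4.9]
gripper_width: 0.0201
```

Request:
carry_out --plan '[[[-0.0028, -0.0025, 0], [0, 0, 0], 255], [[-0.0026, -0.0028, 0], [0, 0, 0], 255], [[0, 0, 0], [0, 0, 0], 255], [[0, 0, 0], [0, 0, 0], 255]]'

```text
time_s: 8.72
tcp_pos: [0.6637, 0.0295, 0.3716]
eef_rot: [-180.0, -0.2, -176.6]
contact_force: [-5.6, -0.6, 3.7]
gripper_width: 0.0201
```

Request:
carry_out --plan '[[[-0.0028, -0.0025, 0], [0, 0, 0], 255], [[-0.0027, -0.0028, 0], [0, 0, 0], 255], [[0, 0, 0], [0, 0, 0], 255], [[0, 0, 0], [0, 0, 0], 255]]'

```text
time_s: 9.05
tcp_pos: [0.6695, 0.0247, 0.3716]
eef_rot: [-180.0, -0.2, -176.6]
contact_force: [-6.0, 0.1, 4.7]
gripper_width: 0.02
```

Request:
carry_out --plan '[[[-0.0025, -0.0029, 0], [0, 0, 0], 255], [[-0.0022, -0.0032, 0], [0, 0, 0], 255], [[0, 0, 0], [0, 0, 0], 255], [[0, 0, 0], [0, 0, 0], 255]]'

```text
time_s: 9.38
tcp_pos: [0.6744, 0.019, 0.3716]
eef_rot: [180.0, -0.2, -176.6]
contact_force: [-7.6, 1.3, 4.7]
gripper_width: 0.0202
```

Request:
carry_out --plan '[[[-0.0019, -0.0033, 0], [0, 0, 0], 255], [[-0.0017, -0.0035, 0], [0, 0, 0], 255], [[0, 0, 0], [0, 0, 0], 255], [[0, 0, 0], [0, 0, 0], 255]]'

```text
time_s: 9.72
tcp_pos: [0.6784, 0.0126, 0.3715]
eef_rot: [180.0, -0.2, -176.6]
contact_force: [-7.0, 2.5, 4.7]
gripper_width: 0.0199
```

```bash
cat > a.py <<'E'
import numpy as np,sys
from scipy.optimize import least_squares
D=np.loadtxt("log.txt")
P=D[:,:2];F=D[:,2:4]
c=least_squares(lambda c:np.hypot(*(P-c).T)-.048,[.638,-.009]).x
print("c",c,"res mm",np.round(1e3*(np.hypot(*(P-c).T)-.048),1))
al=np.unwrap(np.arctan2(P[:,1]-c[1],-(P[:,0]-c[0])))
m=np.c_[np.sin(al),np.cos(al)];o=np.c_[-np.cos(al),np.sin(al)]
for a,t,q in zip(al+np.radians(3.4),-(F*m).sum(1),(F*o).sum(1)):print("th %.3f drag %.1f radial %.1f"%(a,t,q))
E
cat > log.txt <<'E'
.635 .0386 -3.8 -4.6
.6491 .0369 -5.2 -4.6
.6578 .0336 -7.3 -5
.6637 .0295 -5.6 -.6
.6695 .0247 -6 .1
.6744 .019 -7.6 1.3
.6784 .0126 -7 2.5
E
python3 a.py
```

```text
c [ 0.63565184 -0.0092655 ] res mm [-0.1  0.1  0.2 -0.2 -0.  -0.   0. ]
th 1.617 drag 3.9 radial -4.5
th 1.914 drag 3.7 radial -5.9
th 2.107 drag 4.2 radial -7.8
th 2.256 drag 4.2 radial -3.8
th 2.414 drag 4.3 radial -4.2
th 2.571 drag 5.5 radial -5.4
th 2.728 drag 5.4 radial -5.1
```

Request:
carry_out --plan '[[[-0.0008, -0.0035, 0], [0, 0, 0], 255], [[-0.0011, -0.0037, 0], [0, 0, 0], 255], [[0, 0, 0], [0, 0, 0], 255], [[0, 0, 0], [0, 0, 0], 255]]'

```text
time_s: 10.05
tcp_pos: [0.6811, 0.0059, 0.3715]
eef_rot: [179.9, -0.1, -176.6]
contact_force: [-5.7, 3.5, 4.1]
gripper_width: 0.02
```

Request:
carry_out --plan '[[[-0.0008, -0.0038, 0], [0, 0, 0], 255], [[-0.0005, -0.0038, 0], [0, 0, 0], 255], [[0, 0, 0], [0, 0, 0], 255], [[0, 0, 0], [0, 0, 0], 255]]'

```text
time_s: 10.38
tcp_pos: [0.6829, -0.0014, 0.3715]
eef_rot: [179.9, -0.1, -176.6]
contact_force: [-4.5, 3.8, 4.3]
gripper_width: 0.0202
```

Request:
carry_out --plan '[[[-0.0002, -0.0038, 0], [0, 0, 0], 255], [[0.0001, -0.0038, 0], [0, 0, 0], 255], [[0, 0, 0], [0, 0, 0], 255], [[0, 0, 0], [0, 0, 0], 255]]'

```text
time_s: 10.72
tcp_pos: [0.6836, -0.0087, 0.3716]
eef_rot: [179.9, -0.1, -176.6]
contact_force: [-3.7, 4.7, 3.9]
gripper_width: 0.02
```

Request:
carry_out --plan '[[[0.0004, -0.0039, 0], [0, 0, 0], 255], [[0.0007, -0.0037, 0], [0, 0, 0], 255], [[0, 0, 0], [0, 0, 0], 255], [[0, 0, 0], [0, 0, 0], 255]]'

```text
time_s: 11.05
tcp_pos: [0.6831, -0.0162, 0.3715]
eef_rot: [179.9, -0.0, -176.6]
contact_force: [-3.0, 5.4, 2.6]
gripper_width: 0.0203
```

Request:
carry_out --plan '[[[0.0011, -0.0037, 0], [0, 0, 0], 255], [[0.0013, -0.0036, 0], [0, 0, 0], 255], [[0, 0, 0], [0, 0, 0], 255], [[0, 0, 0], [0, 0, 0], 255]]'

```text
time_s: 11.38
tcp_pos: [0.6815, -0.0235, 0.3716]
eef_rot: [179.9, 0.0, -176.6]
contact_force: [-1.8, 6.3, 2.2]
gripper_width: 0.0202
```

```bash
cat >> log.txt <<'E'
.6811 .0059 -5.7 3.5
.6829 -.0014 -4.5 3.8
.6836 -.0087 -3.7 4.7
.6831 -.0162 -3 5.4
.6815 -.0235 -1.8 6.3
E
python3 a.py
```

```text
c [ 0.63560952 -0.00925083] res mm [-0.1  0.1  0.3 -0.1 -0.  -0.   0.  -0.1 -0.1 -0.  -0.   0.1]
th 1.617 drag 3.9 radial -4.6
th 1.915 drag 3.7 radial -5.9
th 2.108 drag 4.2 radial -7.8
th 2.257 drag 4.2 radial -3.8
th 2.415 drag 4.3 radial -4.2
th 2.571 drag 5.5 radial -5.4
th 2.729 drag 5.4 radial -5.1
th 2.879 drag 5.1 radial -4.3
th 3.036 drag 4.5 radial -3.8
th 3.189 drag 4.7 radial -3.6
th 3.346 drag 4.9 radial -3.8
th 3.502 drag 5.5 radial -3.6
```

Request:
carry_out --plan '[[[0.0016, -0.0035, 0], [0, 0, 0], 255], [[0.0018, -0.0034, 0], [0, 0, 0], 255], [[0, 0, 0], [0, 0, 0], 255], [[0, 0, 0], [0, 0, 0], 255]]'

```text
time_s: 11.72
tcp_pos: [0.6788, -0.0305, 0.3716]
eef_rot: [179.9, 0.1, -176.6]
contact_force: [-0.2, 6.5, 0.6]
gripper_width: 0.0204
```

Request:
carry_out --plan '[[[0.0022, -0.0032, 0], [0, 0, 0], 255], [[0.0023, -0.003, 0], [0, 0, 0], 255], [[0, 0, 0], [0, 0, 0], 255], [[0, 0, 0], [0, 0, 0], 255]]'

```text
time_s: 12.05
tcp_pos: [0.6749, -0.0369, 0.3716]
eef_rot: [179.9, 0.1, -176.6]
contact_force: [1.1, 7.6, 0.6]
gripper_width: 0.02
```

Request:
carry_out --plan '[[[0.0027, -0.0028, 0], [0, 0, 0], 255], [[0.0028, -0.0026, 0], [0, 0, 0], 255], [[0, 0, 0], [0, 0, 0], 255], [[0, 0, 0], [0, 0, 0], 255]]'

```text
time_s: 12.38
tcp_pos: [0.6701, -0.0428, 0.3716]
eef_rot: [179.9, 0.2, -176.6]
contact_force: [3.9, 4.6, -1.4]
gripper_width: 0.02
```

Request:
carry_out --plan '[[[0.003, -0.0024, 0], [0, 0, 0], 255], [[0.0032, -0.0021, 0], [0, 0, 0], 255], [[0, 0, 0], [0, 0, 0], 255], [[0, 0, 0], [0, 0, 0], 255]]'

```text
time_s: 12.72
tcp_pos: [0.6644, -0.0479, 0.3716]
eef_rot: [179.9, 0.2, -176.6]
contact_force: [5.4, 4.5, -2.7]
gripper_width: 0.0202
```

```bash
cat >> log.txt <<'E'
.6788 -.0305 -.2 6.5
.6749 -.0369 1.1 7.6
.6701 -.0428 3.9 4.6
.6644 -.0479 5.4 4.5
E
python3 a.py|tail -5
```

```text
th 3.501 drag 5.5 radial -3.6
th 3.657 drag 5.7 radial -3.0
th 3.814 drag 6.8 radial -3.5
th 3.972 drag 6.0 radial -0.4
th 4.131 drag 7.0 radial -0.4
```

Request:
carry_out --plan '[[[0.0034, -0.0018, 0], [0, 0, 0], 255], [[0.0035, -0.0016, 0], [0, 0, 0], 255], [[0, 0, 0], [0, 0, 0], 255], [[0, 0, 0], [0, 0, 0], 255]]'

```text
time_s: 13.05
tcp_pos: [0.6578, -0.0521, 0.3716]
eef_rot: [180.0, 0.2, -176.6]
contact_force: [5.9, 2.2, -2.7]
gripper_width: 0.0201
```

Request:
carry_out --plan '[[[0.0036, -0.0013, 0], [0, 0, 0], 255], [[0.0037, -0.001, 0], [0, 0, 0], 255], [[0, 0, 0], [0, 0, 0], 255], [[0, 0, 0], [0, 0, 0], 255]]'

```text
time_s: 13.38
tcp_pos: [0.6507, -0.0551, 0.3716]
eef_rot: [180.0, 0.2, -176.6]
contact_force: [6.2, -0.0, -4.4]
gripper_width: 0.02
```

Request:
carry_out --plan '[[[0.0038, -0.0007, 0], [0, 0, 0], 255], [[0.0038, -0.0004, 0], [0, 0, 0], 255], [[0, 0, 0], [0, 0, 0], 255], [[0, 0, 0], [0, 0, 0], 255]]'

```text
time_s: 13.72
tcp_pos: [0.6433, -0.057, 0.3716]
eef_rot: [-180.0, 0.2, -176.6]
contact_force: [7.5, -1.9, -5.0]
gripper_width: 0.0206
```

Request:
carry_out --plan '[[[0.0038, -0.0001, 0], [0, 0, 0], 255], [[0.0039, 0.0003, 0], [0, 0, 0], 255], [[0, 0, 0], [0, 0, 0], 255], [[0, 0, 0], [0, 0, 0], 255]]'

```text
time_s: 14.05
tcp_pos: [0.6359, -0.0576, 0.3716]
eef_rot: [-179.9, 0.3, -176.6]
contact_force: [9.8, -5.3, -6.3]
gripper_width: 0.0203
```

```bash
cat >> log.txt <<'E'
.6578 -.0521 5.9 2.2
.6507 -.0551 6.2 0
.6433 -.057 7.5 -1.9
.6359 -.0576 9.8 -5.3
E
python3 a.py|tail -6
```

```text
th 3.971 drag 6.0 radial -0.4
th 4.131 drag 7.0 radial -0.4
th 4.294 drag 6.3 radial 0.8
th 4.454 drag 5.9 radial 1.9
th 4.613 drag 7.1 radial 3.1
th 4.767 drag 9.8 radial 5.3
```

Request:
carry_out --plan '[[[0.0038, -0.0001, 0], [0, 0, 0], 255], [[0.0037, 0.0007, 0], [0, 0, 0], 255], [[0, 0, 0], [0, 0, 0], 255], [[0, 0, 0], [0, 0, 0], 255]]'

```text
time_s: 14.38
tcp_pos: [0.6284, -0.0573, 0.3716]
eef_rot: [-180.0, 0.3, -176.6]
contact_force: [9.4, -4.7, -6.0]
gripper_width: 0.0202
```

Request:
carry_out --plan '[[[0.0037, 0.0012, 0], [0, 0, 0], 255], [[0.0036, 0.0014, 0], [0, 0, 0], 255], [[0, 0, 0], [0, 0, 0], 255], [[0, 0, 0], [0, 0, 0], 255]]'

```text
time_s: 14.72
tcp_pos: [0.6207, -0.0555, 0.3716]
eef_rot: [-179.9, 0.2, -176.6]
contact_force: [8.0, -5.5, -6.0]
gripper_width: 0.02
```

Request:
carry_out --plan '[[[0.0034, 0.0017, 0], [0, 0, 0], 255], [[0.0033, 0.0019, 0], [0, 0, 0], 255], [[0, 0, 0], [0, 0, 0], 255], [[0, 0, 0], [0, 0, 0], 255]]'

```text
time_s: 15.05
tcp_pos: [0.6136, -0.0526, 0.3717]
eef_rot: [-179.9, 0.2, -176.6]
contact_force: [8.4, -7.0, -6.5]
gripper_width: 0.0198
```

```bash
cat >> log.txt <<'E'
.6284 -.0573 9.4 -4.7
.6207 -.0555 8 -5.5
.6136 -.0526 8.4 -7
E
python3 a.py|tail -9
```

```text
th 3.969 drag 6.0 radial -0.4
th 4.129 drag 7.0 radial -0.4
th 4.292 drag 6.2 radial 0.8
th 4.453 drag 5.9 radial 1.9
th 4.612 drag 7.1 radial 3.1
th 4.766 drag 9.8 radial 5.4
th 4.922 drag 10.0 radial 3.2
th 5.086 drag 9.3 radial 2.8
th 5.244 drag 10.7 radial 2.4
```

Request:
carry_out --plan '[[[0.0031, 0.0023, 0], [0, 0, 0], 255], [[0.003, 0.0024, 0], [0, 0, 0], 255], [[0, 0, 0], [0, 0, 0], 255], [[0, 0, 0], [0, 0, 0], 255]]'

```text
time_s: 15.38
tcp_pos: [0.607, -0.0484, 0.3716]
eef_rot: [-179.9, 0.1, -176.6]
contact_force: [8.0, -8.7, -4.4]
gripper_width: 0.0201
```

Request:
carry_out --plan '[[[0.0027, 0.0027, 0], [0, 0, 0], 255], [[0.0025, 0.0029, 0], [0, 0, 0], 255], [[0, 0, 0], [0, 0, 0], 255], [[0, 0, 0], [0, 0, 0], 255]]'

```text
time_s: 15.72
tcp_pos: [0.6013, -0.0434, 0.3716]
eef_rot: [-179.9, 0.1, -176.6]
contact_force: [6.4, -9.4, -4.3]
gripper_width: 0.0202
```

Request:
carry_out --plan '[[[0.0023, 0.0031, 0], [0, 0, 0], 255], [[0.002, 0.0033, 0], [0, 0, 0], 255], [[0, 0, 0], [0, 0, 0], 255], [[0, 0, 0], [0, 0, 0], 255]]'

```text
time_s: 16.05
tcp_pos: [0.5964, -0.0374, 0.3716]
eef_rot: [-179.8, 0.0, -176.7]
contact_force: [5.1, -10.5, -3.9]
gripper_width: 0.02
```

Request:
carry_out --plan '[[[0.0018, 0.0034, 0], [0, 0, 0], 255], [[0.0014, 0.0035, 0], [0, 0, 0], 255], [[0, 0, 0], [0, 0, 0], 255], [[0, 0, 0], [0, 0, 0], 255]]'

```text
time_s: 16.38
tcp_pos: [0.5925, -0.0309, 0.3716]
eef_rot: [-179.8, -0.0, -176.7]
contact_force: [4.0, -9.9, -1.8]
gripper_width: 0.0202
```

```bash
cat >> log.txt <<'E'
.607 -.0484 8 -8.7
.6013 -.0434 6.4 -9.4
.5964 -.0374 5.1 -10.5
.5925 -.0309 4 -9.9
E
python3 a.py|tail -12
```

```text
th 4.128 drag 7.0 radial -0.4
th 4.291 drag 6.2 radial 0.8
th 4.452 drag 5.9 radial 2.0
th 4.611 drag 7.1 radial 3.1
th 4.765 drag 9.8 radial 5.4
th 4.921 drag 10.0 radial 3.2
th 5.085 drag 9.3 radial 2.8
th 5.244 drag 10.7 radial 2.4
th 5.406 drag 11.6 radial 2.3
th 5.563 drag 11.2 radial 2.1
th 5.725 drag 11.5 radial 1.9
th 5.882 drag 10.6 radial 0.8
```

Request:
carry_out --plan '[[[0.0012, 0.0037, 0], [0, 0, 0], 255], [[0.0009, 0.0037, 0], [0, 0, 0], 255], [[0.0006, 0.0038, 0], [0, 0, 0], 255], [[0, 0, 0], [0, 0, 0], 255], [[0, 0, 0], [0, 0, 0], 255], [[0, 0, 0], [0, 0, 0], 255], [[0, 0, 0], [0, 0, 0], 255]]'

```text
time_s: 16.97
tcp_pos: [0.5888, -0.02, 0.3716]
eef_rot: [-179.8, -0.1, -176.7]
contact_force: [1.3, -11.1, -1.3]
gripper_width: 0.0204
```

Request:
carry_out --plan '[[[0, -0.0015, 0], [0, 0, 0], 255], [[0, 0, 0], [0, 0, 0], 255], [[0, 0, 0], [0, 0, 0], 0], [[0, 0, 0], [0, 0, 0], 0], [[0, 0, 0], [0, 0, 0], 0], [[0, 0, 0], [0, 0, 0], 0], [[0, 0, 0], [0, 0, 0], 0], [[0, 0, 0], [0, 0, 0], 0]]'

```text
time_s: 17.63
tcp_pos: [0.589, -0.0195, 0.3716]
eef_rot: [180.0, 0.0, -176.6]
contact_force: [1.0, -0.0, -0.5]
gripper_width: 0.0547
```

Request:
carry_out --plan '[[[0, 0, -0.03], [0, 0, 0], 0], [[0, 0, -0.03], [0, 0, 0], 0], [[0, 0, -0.03], [0, 0, 0], 0], [[0.02, -0.04, 0], [0, 0, 0], 0], [[0.02, -0.04, 0], [0, 0, 0], 0], [[0.02, -0.04, 0], [0, 0, 0], 0], [[0.02, -0.04, 0], [0, 0, 0], 0], [[0, -0.04, 0], [0, 0, 0], 0], [[0, -0.04, 0], [0, 0, 0], 0], [[0, -0.04, 0], [0, 0, 0], 0], [[0, 0, 0], [0, 0, 0], 0], [[0, 0, 0], [0, 0, 0], 0]]'

```text
time_s: 18.63
tcp_pos: [0.5301, -0.2947, 0.4607]
eef_rot: [180.0, -0.1, -176.8]
contact_force: [0.2, 0.1, -0.4]
gripper_width: 0.0878
```

Run:
```python
from h import *
print(r.get_state()["tcp_pos"],r.get_state()["time_s"])
b=r.capture("top")[:,:,::-1];cv2.imwrite("pics/top2.png",b);s=r.capture("scene")[:,:,::-1]
a=cv2.resize(np.clip(b[165:310,235:340]*1.8,0,255).astype('u1'),None,fx=4,fy=4,interpolation=2);s=cv2.resize(s[180:330,225:345],None,fx=3.1,fy=3.1,interpolation=2)
o=np.zeros((580,800,3),'u1');o[:,:420]=a;o[:465,420:792]=s;cv2.imwrite("pics/end.png",o)
```

```text
[ 0.53008817 -0.29472553  0.46074479] 18.6333
```

View pics/end.png

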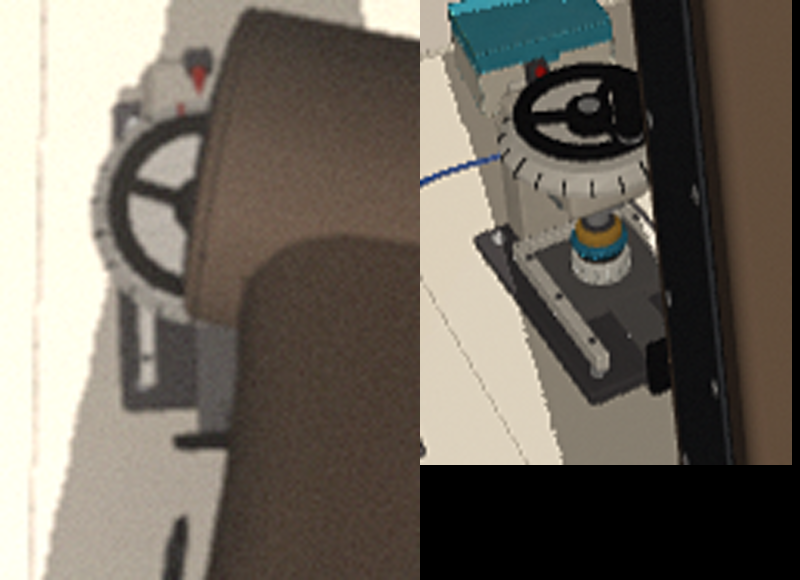

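The foot is on the blue lid at scene crop (600,235) and the cassette is upright. The red line at (181,110) sits about 10° before the pointer (199,80), which agrees with 6.12 rad. The push plate is in, at (200,440).

```bash
python3 -c "
from plant import r
print(r.close_job())"
```

```text
the job is handed in; nothing more can be done
None
```

The cassette is clamped a quarter turn past the touch. I let go of the wheel, moved the arm clear and handed the job in at about 18.6 s of the 72 s. The hand-in reported no verdict.

- **Tray:** I pushed it until it stopped. The force rose to about 14 N and the plate no longer moved.
- **Touch:** I led the knob round in 0.16 rad arcs. The drag climbed from about 6 N to about 10 N, with the middle of the climb near 4.68 rad, so I put the touch at about 4.55 rad.
- **Quarter turn:** I stopped at about 6.12 rad measured, which is 1.57 rad past the touch. The drag after the touch was noisy, about 9 to 12 N, but showed nothing that contradicts the touch point.
- **Last pictures:** The red line sat about 10° before the pointer, which agrees with 6.12 rad. The foot was on the lid, the cassette upright and the push plate in.
- **Not checked:** The clamping force could not be measured directly. The arm hid part of the press in the last pictures. I did not re-measure the parts tray or the slide box, but felt no stray contact along the way.

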